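# Pack the statuettes into their trays

### The arm

A 6-joint arm with a two-finger parallel gripper is mounted at the origin on the work surface. World frame = base frame: x ahead of the robot, y to its left, z up, the work surface at z = 0. Lengths are in mm, angles in rad, forces in N, time in s.
With the tool pointing down it reaches from about 350 to 975 mm from the base axis. Payload 7.1 kg.
Tool frame: the origin (TCP) lies at the very end of the fingers, on their centre line; the grasp point (between the pads) lies ctrl.hold_point_z behind it (ctrl.hold_point_z is the distance from the TCP to the grasp point, in mm); z points along the fingers, y is the line along which they close (so a half turn about z gives the same grasp; the last joint's range is limited). The gripper opens to 88 mm and grips with 3 to 60 N. Pads are 20 mm wide; open, the fingers measure 115 mm over their backs; the gripper's body (75 mm by 178 mm) begins 61 mm behind the grasp point.
Start: joints at [-1.315, 0.423, 1.63, -0, 1.089, -0.019], TCP at [169.615, -601.528, 222.675] pointing down, gripper open.
Joint ranges: [-3, 3], [-0.9, 2.11], [0.09, 2.58], [-1.31, 4.45], [0.11, 2.69], [-2.54, 2.54]. Speed limits (rad/s): [2.39, 2.39, 3.01, 3.14, 3.14, 3.14].

### API

Orientations are given as a rotation vector (axis times angle).
In Python, from workcell import ctrl gives the robot as it stands. The module is installed in compiled form; this text tells all that it offers.
- The arm moves only by the shell command python3 -m creep 'ROWS'. ROWS is JSON, a list of rows, each an object with "translation": the shift along the tool's x, y, z in mm, a list of three; "angular": the turn, a rotation vector about the tool's x, y, z in rad, a list of three; "jaw": the opening, from 0 (shut) to 1 (fully open). A call has exactly 8 rows; each row is the pose to reach, as a shift and turn from the pose commanded when the call began, along the tool's axes at that moment; what a row does not reach only later rows make up. A row lasts 1/8 s, in which the tool goes at most 62.5 mm and 10.7 degrees, less where a joint would pass 70% of its speed; a pose out of reach is approached as far as the arm can. A call with a gripper value outside its range is refused whole. The fingers move at their own pace and stop on an object; the grip force is fixed at half the most. Time passes only in rows, so rows that repeat a pose let the fingers close, or fill a call up. It gives the time, the measured TCP pose, the force, the opening and the grip force at its end, in the units of the state.
- ctrl.get_obs(): the state, without advancing time (a new reading comes with each control period).
- ctrl.get_image(name): name is "side" or "top"; returns the picture (480x640x3 uint8, red, green, blue); there is no depth.
- ctrl.camera_info(name): a dict with "camera_matrix" (3x3 intrinsics, pixels), "world_from_camera" (4x4, takes a point from camera to world coordinates). Camera axes: x right, y up, looking along -z (the intrinsics and any distortion apply to the point x, -y, -z); pixel columns grow to the right and rows downward; lengths in mm; the calibration is good to about 2 mm. A picture is of the moment at which its call begins. camera_info takes no time and is no camera call.
- ctrl.close_job(): hands the job in; it is judged then, once.
Trained networks look in the newest picture that a camera, given by its name, has taken for a name from the list of things; names that differ only in an ending like _2 or _b are one class to them, and where a whole thing is asked for, a point or a joint stands for the part that bears it (a point fixed in the world has none). Each returns a list of dicts, best first, with "score" (0 to 1); they miss things now and then, are a little off and sometimes report something else, mostly with a low value. They report only what shows in the picture. A call takes as long as a camera call. They do not tell look-alikes from the thing itself.
- ctrl.look_for(camera, label): "rect" ([left, top, right, bottom] in pixels, round what is visible of it).
The state is a dict: "t": time; "qpos": joint angles; "qvel": joint speeds; "joint_torque": joint torques, N m; "ee_pos": TCP position; "orientation": TCP orientation; "ft_force": force on the tool from outside, world axes, zero at the start; "moment": the same for the moment, N m; "width": finger opening in mm; "grasp_force": force on a finger pad.
Only numpy, scipy, OpenCV 4.12 (cv2) and the standard library are available. Lean on these libraries where they do the work, as an engineer would, in place of code of your own. Each camera call takes 0.05 s, during which the arm holds its last target. There are 200 camera calls.

### The job

Pack the four robed figures for storage: stand each one upright in the card tray of its size, the tallest figure in the largest tray, the next tallest in the next largest and so on down to the smallest. Set each down flat on its tray's floor without dropping it or tipping it over, and leave the vase and the candlestick standing where they are.

Things in the scene. Friction and masses are not known exactly. Their poses are not given: they have to be found in the camera images.
- figure_a_mid (a point): The tallest of four loose white ceramic statuettes of a robed person with a round head and joined hands: 150 mm tall, round flat plinth 80 mm across. The point lies on its axis half-way up, 75 mm above its underside; z is up. Its chest is a plain upright cylinder 42 mm across from 72 to 112 mm above the underside: grip it there (the centre of that band is best).
- figure_b_mid (a point): The second tallest of four loose white ceramic statuettes of a robed person with a round head and joined hands: 122 mm tall, round flat plinth 60 mm across. The point lies on its axis half-way up, 61 mm above its underside; z is up. Its chest is a plain upright cylinder 34 mm across from 59 to 91 mm above the underside: grip it there (the centre of that band is best).
- figure_c_mid (a point): The second smallest of four loose white ceramic statuettes of a robed person with a round head and joined hands: 97 mm tall, round flat plinth 43 mm across. The point lies on its axis half-way up, 48.5 mm above its underside; z is up. Its chest is a plain upright cylinder 27 mm across from 47 to 72 mm above the underside: grip it there (the centre of that band is best).
- figure_d_mid (a point): The smallest of four loose white ceramic statuettes of a robed person with a round head and joined hands: 76 mm tall, round flat plinth 30 mm across. The point lies on its axis half-way up, 38 mm above its underside; z is up. Its chest is a plain upright cylinder 20 mm across from 37 to 57 mm above the underside: grip it there (the centre of that band is best).
- tray_a: The largest of four shallow square open trays of cream card with a grey lining, fixed to the table: 110 mm inside, 118 mm outside, walls 4 mm thick and 18 mm high above the table, inner floor 3 mm above the table. Origin at the centre of its underside, on the table; x and y run along its sides, z up.
- tray_b: The second largest of four shallow square open trays of cream card with a grey lining, fixed to the table: 88 mm inside, 96 mm outside, walls 4 mm thick and 18 mm high above the table, inner floor 3 mm above the table. Origin at the centre of its underside, on the table; x and y run along its sides, z up.
- tray_c: The second smallest of four shallow square open trays of cream card with a grey lining, fixed to the table: 68 mm inside, 76 mm outside, walls 4 mm thick and 18 mm high above the table, inner floor 3 mm above the table. Origin at the centre of its underside, on the table; x and y run along its sides, z up.
- tray_d: The smallest of four shallow square open trays of cream card with a grey lining, fixed to the table: 50 mm inside, 58 mm outside, walls 4 mm thick and 18 mm high above the table, inner floor 3 mm above the table. Origin at the centre of its underside, on the table; x and y run along its sides, z up.
- vase_mid (a point): A loose white ceramic vase with a round belly 62 mm across and a narrow neck, 105 mm tall, no head or arms; not a figure, to be left standing. The point is on its axis 52.5 mm above its underside.
- candlestick_mid (a point): A loose white ceramic candlestick, a thin stem on a round foot 62 mm across with a flat-topped cup, 84 mm tall; not a figure, to be left standing. The point is on its axis 42 mm above its underside.
Things that resemble listed ones, but are neither listed nor needed, are in the scene too. Leave any pink, purple or turquoise look-alike of the part that bears figure_d_mid alone.

How it is judged:
By the outcome, as a careful person would: the job done as asked, in the order asked, and still so for the second after the job is handed in, with the robot touching nothing.
It also fails if it takes over 128 s, if anything falls off the work surface, if the arm or the gripper's body presses on something with over 40 N, if the wrist force passes 120 N, or if a joint passes its speed limit or range.

## Working session

There is one attempt and no reset: what is moved stays moved. The work goes in short steps, Python scripts to look and compute and a shell command to move; the robot and the scene stay as the last step left them, time stands still between calls to the robot, and variables do not carry over. Pictures are saved under pics/ and viewed, at most 14 in all, crops included, and the job is handed in when it is done.

```bash
mkdir -p pics; python3 - <<'E'
from workcell import ctrl
import cv2, numpy as np
np.set_printoptions(precision=2,suppress=True)
o=ctrl.get_obs();print(o['t'],o['ee_pos'],o['orientation'],o['width'],ctrl.hold_point_z)
for c in('top','side'):
    cv2.imwrite(f'pics/{c}1.png',ctrl.get_image(c)[:,:,::-1]);i=ctrl.camera_info(c);print(c,i)
    for n in['figure_a_mid','tray_a','vase_mid','candlestick_mid']:
        for d in ctrl.look_for(c,n):print(n,np.array(d['rect']),round(d['score'],2))
print(ctrl.get_obs()['t'])
E
```

```text
0.0 [ 169.49 -601.    221.91] [-3.11 -0.43  0.  ] 87.42666844727869 18.700000000000003
top {'camera_matrix': array([[534.48,   0.  , 313.91],
       [  0.  , 534.48, 241.16],
       [  0.  ,   0.  ,   1.  ]]), 'world_from_camera': array([[  -0.03,    0.99,   -0.11,  375.66],
       [  -1.  ,   -0.03,   -0.02,   -1.46],
       [  -0.02,    0.11,    0.99, 1283.51],
       [   0.  ,    0.  ,    0.  ,    1.  ]])}
figure_a_mid [399.6 274.8 435.4 303.7] 0.81
tray_a [344.2 167.1 385.5 202.2] 0.86
tray_a [433.  183.7 458.3 211. ] 0.77
tray_a [252.8 169.4 297.5 216.7] 0.69
tray_a [169.  188.3 224.4 240. ] 0.59
vase_mid [156.3 283.7 183.3 308.8] 0.9
candlestick_mid [279.3 264.1 306.1 289.8] 0.9
candlestick_mid [457.3 275.1 492.5 294.3] 0.63
side {'camera_matrix': array([[553.58,   0.  , 314.6 ],
       [  0.  , 553.58, 235.48],
       [  0.  ,   0.  ,   1.  ]]), 'world_from_camera': array([[ -0.84,   0.39,  -0.38,  83.43],
       [ -0.54,  -0.59,   0.6 , 660.04],
       [  0.01,   0.71,   0.71, 868.7 ],
       [  0.  ,   0.  ,   0.  ,   1.  ]])}
figure_a_mid [383.4 170.1 418.2 235.2] 0.59
tray_a [260.6 187.8 307.6 225. ] 0.98
tray_a [320.6 159.1 352.2 184.9] 0.88
tray_a [126.5 304.6 220.1 386.1] 0.87
tray_a [197.7 243.  259.8 292.7] 0.68
vase_mid [223.5 379.7 266.5 433.7] 0.62
candlestick_mid [306.4 268.8 334.3 315.8] 0.6
0.5
```

View pics/top1.png

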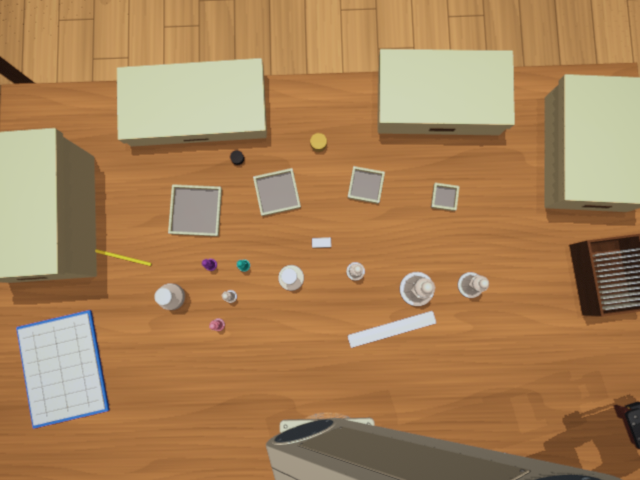

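View pics/side1.png

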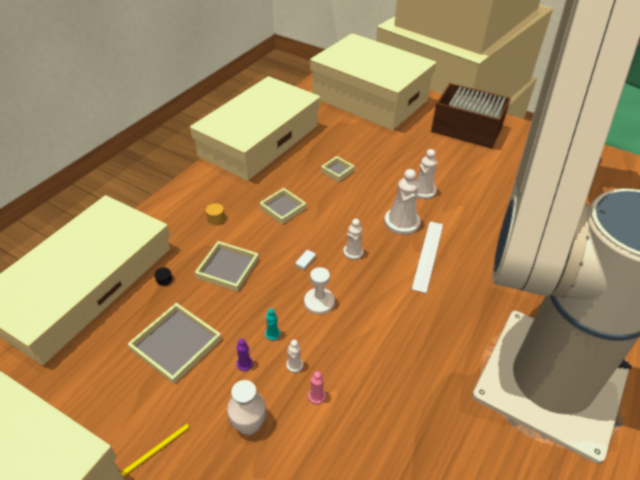

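The top view shows figures a (417,288), b (473,285), c (355,271) and d (229,296). The trays from large to small are at (196,210), (277,192), (366,185) and (445,197), with the vase at (169,296) and the candlestick at (290,278). The side view shows the same layout, and the purple, teal and pink pieces near d are the look-alikes. Next I'll segment and triangulate.

```bash
cat > h.py <<'E'
from workcell import ctrl
import cv2, numpy as np
from scipy.optimize import least_squares
np.set_printoptions(precision=1,suppress=True)
I={c:ctrl.camera_info(c) for c in('top','side')}
def proj(c,P):
    M=np.linalg.inv(I[c]['world_from_camera']);p=np.atleast_2d(P)@M[:3,:3].T+M[:3,3]
    q=(p*[1,-1,-1])@I[c]['camera_matrix'].T
    return q[:,:2]/q[:,2:]
def onplane(c,uv,z):
    W=I[c]['world_from_camera'];uv=np.atleast_2d(uv)
    r=np.c_[uv,np.ones(len(uv))]@np.linalg.inv(I[c]['camera_matrix']).T*[1,-1,-1]@W[:3,:3].T
    return W[:3,3]+r*((z-W[2,3])/r[:,2])[:,None]
def tri(u,v):
    f=lambda P:np.r_[proj('top',P)[0]-u,proj('side',P)[0]-v]
    s=least_squares(f,[500,0,50]);return s.x,np.abs(s.fun).max()
def comp(img,seed,r,smax=80,vmin=120):
    """low-saturation blob nearest the seed, as a mask"""
    h=cv2.cvtColor(img,cv2.COLOR_RGB2HSV);m=((h[...,1]<smax)&(h[...,2]>vmin)).astype(np.uint8)
    k=np.zeros_like(m);cv2.circle(k,tuple(int(a) for a in seed),r,1,-1);m&=k
    n,l,s,c=cv2.connectedComponentsWithStats(m)
    i=1+s[1:,4].argmax();return (l==i).astype(np.uint8)
def circ(d,z,n=24):
    t=np.linspace(0,2*np.pi,n,endpoint=False);return np.c_[d/2*np.cos(t),d/2*np.sin(t),t*0+z]
E
python3 - <<'E'
from h import *
im={c:cv2.imread(f'pics/{c}1.png')[:,:,::-1].copy() for c in I}
S={'a':(150,80,(417,288),(403,200),46),'b':(122,60,(473,285),(428,172),35),'c':(97,43,(355,271),(354,238),28),'d':(76,30,(229,296),(295,355),24),'vase':(105,62,(169,296),(247,407),38),'cand':(84,62,(290,278),(320,290),34)}
for n,(h,D,t,s,r) in S.items():
    bb=[]
    for c,sd,rr in(('top',t,22),('side',s,r)):
        x,y,w,hh=cv2.boundingRect(comp(im[c],sd,rr));bb+=[x-.0,y,x+w-1,y+hh-1]
    hd=.25*h if n in'abcd' else .5*D
    def f(p):
        o=[]
        P=np.r_[circ(D,0),circ(D,.03*h)]+[p[0],p[1],p[2]]
        for c in('top','side'):
            q=np.r_[proj(c,P),proj(c,circ(hd*.6,h)+p)];o+=[*q.min(0),*q.max(0)]
        return np.array(o)-bb
    s_=least_squares(f,[500,0,0],loss='soft_l1');print(n,s_.x,'res',f(s_.x),'bb',bb)
for n,a,t,s in(('A',118,(196,210),(175,341)),('B',96,(277,192),(228,265)),('C',76,(366,185),(284,205)),('D',58,(445,197),(338,168))):
    for c,sd in(('top',t),('side',s)):
        h=cv2.cvtColor(im[c],cv2.COLOR_RGB2HSV);m=((h[...,1]<110)&(h[...,2]>90)).astype(np.uint8)
        k=np.zeros_like(m);cv2.circle(k,sd,int(a*.5) if c=='side' else int(a*.34),1,-1);m&=k
        l=cv2.connectedComponents(m)[1];m=(l==l[sd[1],sd[0]])
        ct=max(cv2.findContours(m.astype(np.uint8),0,1)[0],key=cv2.contourArea)
        w=onplane(c,ct[:,0].astype(float),18)[:,:2].astype(np.float32)
        r=cv2.minAreaRect(w);print(n,c,np.array(r[0]),np.array(r[1]),r[2])
E
python3 - <<'E'
import cv2,numpy as np
a=cv2.imread('pics/top1.png')[160:340,140:500];cv2.imwrite('pics/top1z.png',cv2.resize(a,None,fx=2.2,fy=2.2,interpolation=2))
E
```

```text
a [ 400.4 -219.6   21.6] res [ -0.4   0.2   0.7   1.5   0.1   1.1 -14.   -3.8] bb [400.0, 272, 434, 305, 385.0, 159, 435, 233]
b [ 409.4 -350.5   -8. ] res [-1.5 -0.3  0.5 -0.1 11.5  1.5 -0.5 -2.2] bb [458.0, 272, 488, 297, 398.0, 149, 435, 204]
c [449.3 -78.4   0.3] res [ 0.2 -0.3  0.2  0.7 -0.8 -1.4  0.2  2.2] bb [346.0, 262, 364, 279, 343.0, 219, 362, 258]
d [396.8 221.9   2.8] res [-0.1 -0.1  0.6  0.6 -1.3 -1.5  0.4  2. ] bb [222.0, 290, 236, 302, 287.0, 340, 302, 371]
vase [400.4 356.3  25.2] res [-0.3 -0.   2.9  0.5 -2.  -1.5  0.5  3.1] bb [154.0, 283, 182, 309, 228.0, 380, 264, 433]
cand [436.8  76.1  10.4] res [-0.5 -0.4  0.6  0.7 -0.9  0.7  0.6 -0.7] bb [278.0, 265, 303, 290, 304.0, 267, 334, 313]
A top [606.7 303.6] [122.7 122.4] 85.5299301147461
A side [603.7 303. ] [121.9 126.3] 85.58931732177734
B top [645.  105.4] [101.1  99.2] 10.917193412780762
B side [642.6 107. ] [101.6 105.1] 10.948613166809082
C top [ 655.6 -110.5] [79.1 81.2] 77.49406433105469
C side [ 652.6 -108.9] [83.1 88.2] 77.4720458984375
D top [ 620.5 -298.6] [62.3 62.9] 80.00846862792969
D side [ 618.  -295.8] [68.2 68.8] 79.7752914428711
```

View pics/top1z.png

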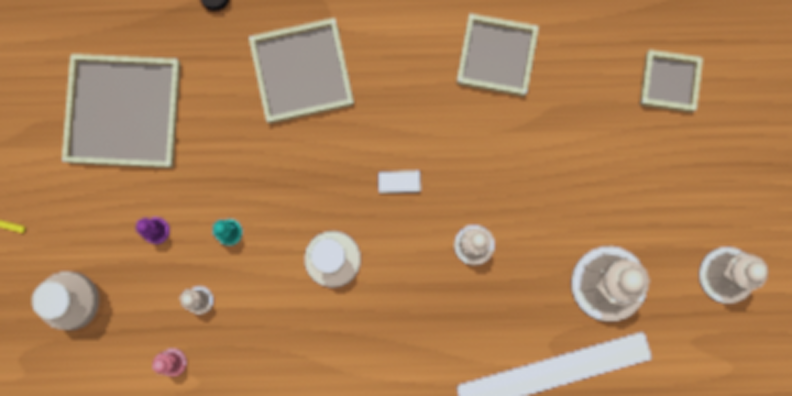

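The zoomed top crop gives plinth centres of a at about (417.3,289.1) and b at about (470,285). The trays agree between the two views to about 3 mm. The a and b blobs merged in the side view, so I'll measure those two from their heads and plinths.

```bash
python3 - <<'E'
from h import *
im=cv2.imread('pics/side1.png')
print('plinth a',onplane('top',[417.3,289.1],3),'b',onplane('top',[470,285],3))
print('head tri a',tri([427.3,287.3],[410,175]),'b',tri([483,283.5],[431,154.5]))
print('side plinth a',onplane('side',[403,220],3),'b',onplane('side',[426,188],3))
for n,p in dict(purple=(153,230),teal=(228,233),pink=(172,364),d=(203,299)).items():print(n,onplane('top',np.array(p)/2.2+[140,160],10))
for n,P in dict(a=(400,-219,92),b=(412,-346,75)).items():print(n,proj('side',P))
z=cv2.resize(im[130:270,330:460],None,fx=4,fy=4,interpolation=2);cv2.imwrite('pics/side1z.png',z)
E
```

```text
plinth a [[ 401.2 -224.3    3. ]] b [[ 407.4 -349.5    3. ]]
head tri a (array([ 401.4, -222.1,  139.1]), np.float64(0.1487748989030706)) b (array([ 406.2, -348.5,  112.1]), np.float64(0.4468001437181215))
side plinth a [[ 402.3 -229.2    3. ]] b [[ 405.8 -362.6    3. ]]
purple [[473.6 269.8  10. ]]
teal [[468. 188.  10.]]
pink [[328.8 250.1  10. ]]
d [[397.3 216.   10. ]]
a [[406.9 193.1]]
b [[425.3 167.1]]
```

View pics/side1z.png

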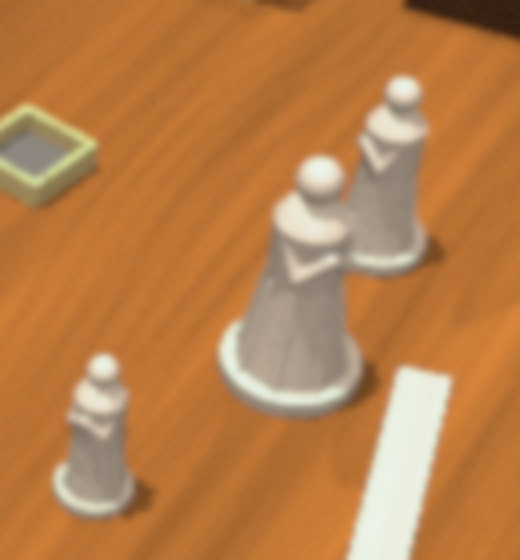

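a's head is centred at about z 139 and b's at about 112, which fits their heights. My estimates are a (401,-223) and b (407,-349). Now I'll move above a.

```bash
cat >> h.py <<'E'
from scipy.spatial.transform import Rotation as Ro
def delta(x,y,z):
    o=ctrl.get_obs();R=Ro.from_rotvec(o['orientation'])
    print('t',o['t'],'tool d',R.inv().apply(np.array([x,y,z])-o['ee_pos']),'tcp',o['ee_pos'],'zaxis',R.as_matrix()[:,2].round(3),'F',o['ft_force'],'w',o['width'],o['grasp_force'])
E
python3 -c "
from h import *
delta(401,-223,200)
print(Ro.from_rotvec(ctrl.get_obs()['orientation']).as_matrix().round(3))"
```

```text
t 0.5 tool d [ 325.4 -301.5   22.7] tcp [ 169.6 -601.5  222.6] zaxis [-0.  0. -1.] F [-0.4 -1.1 -0.6] w 87.96073167814392 0.0
[[ 1.   0.3 -0. ]
 [ 0.3 -1.   0. ]
 [ 0.  -0.  -1. ]]
```

```bash
python3 -m creep '[{"translation":[40,-37,3],"angular":[0,0,0],"jaw":1},{"translation":[81,-75,6],"angular":[0,0,0],"jaw":1},{"translation":[122,-113,9],"angular":[0,0,0],"jaw":1},{"translation":[163,-151,12],"angular":[0,0,0],"jaw":1},{"translation":[204,-189,15],"angular":[0,0,0],"jaw":1},{"translation":[245,-227,18],"angular":[0,0,0],"jaw":1},{"translation":[286,-264,21],"angular":[0,0,0],"jaw":1},{"translation":[325.4,-301.5,22.7],"angular":[0,0,0],"jaw":1}]'; python3 - <<'E'
from h import *
delta(401,-223,73.5)
for c in I: 
    a=ctrl.get_image(c)[:,:,::-1]; cv2.imwrite(f'pics/{c}2.png',a)
    p=proj(c,ctrl.get_obs()['ee_pos'])[0];print(c,p)
p=cv2.imread('pics/side2.png')[100:270,310:480];q=cv2.imread('pics/top2.png')[210:350,340:500]
cv2.imwrite('pics/z2.png',np.hstack([cv2.resize(p,(400,400)),cv2.resize(q,(400,400))]))
E
```

```text
t: 1.5
ee_pos: [401.9, -221.6, 200.2]
orientation: [3.111, 0.43, 0.001]
ft_force: [1.1, -0.6, 0.2]
width: 88.0
grasp_force: 0.0
t 1.5 tool d [ -1.4   1.1 126.7] tcp [ 401.9 -221.6  200.2] zaxis [ 0. -0. -1.] F [ 1.1 -0.6  0.2] w 87.96426253168076 0.0
top [430.7 285.4]
side [412.7 151.8]
```

View pics/z2.png

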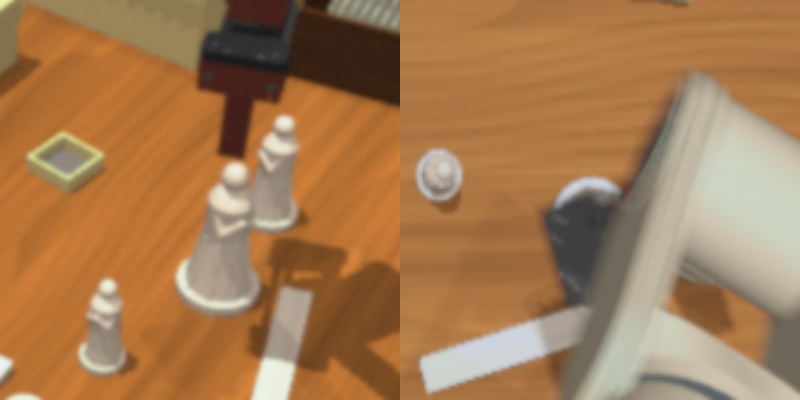

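The crop shows the near finger beside a's head, as the projection predicts, with b clear behind. Descending and closing.

```bash
python3 -m creep '[{"translation":[-1.4,1.1,16],"angular":[0,0,0],"jaw":1},{"translation":[-1.4,1.1,34],"angular":[0,0,0],"jaw":1},{"translation":[-1.4,1.1,52],"angular":[0,0,0],"jaw":1},{"translation":[-1.4,1.1,70],"angular":[0,0,0],"jaw":1},{"translation":[-1.4,1.1,88],"angular":[0,0,0],"jaw":1},{"translation":[-1.4,1.1,106],"angular":[0,0,0],"jaw":1},{"translation":[-1.4,1.1,120],"angular":[0,0,0],"jaw":1},{"translation":[-1.4,1.1,126.7],"angular":[0,0,0],"jaw":1}]' && python3 -m creep '[{"translation":[0,0,0],"angular":[0,0,0],"jaw":0.8},{"translation":[0,0,0],"angular":[0,0,0],"jaw":0.7},{"translation":[0,0,0],"angular":[0,0,0],"jaw":0.6},{"translation":[0,0,0],"angular":[0,0,0],"jaw":0.5},{"translation":[0,0,0],"angular":[0,0,0],"jaw":0.4},{"translation":[0,0,0],"angular":[0,0,0],"jaw":0.3},{"translation":[0,0,0],"angular":[0,0,0],"jaw":0.3},{"translation":[0,0,0],"angular":[0,0,0],"jaw":0.3}]'
```

```text
t: 2.6
ee_pos: [399.6, -224.7, 72.6]
orientation: [-3.112, -0.43, 0.001]
ft_force: [0.4, 0.1, 0.2]
width: 87.8
grasp_force: 0.0
t: 3.6
ee_pos: [399.8, -224.3, 73.4]
orientation: [-3.112, -0.43, 0.0]
ft_force: [-1.8, 4.0, 5.3]
width: 41.6
grasp_force: 30.0
```

Gripped at 41.6 mm. Lifting.

```bash
python3 -m creep '[{"translation":[0,0,-5],"angular":[0,0,0],"jaw":0.3},{"translation":[0,0,-18],"angular":[0,0,0],"jaw":0.3},{"translation":[0,0,-35],"angular":[0,0,0],"jaw":0.3},{"translation":[0,0,-55],"angular":[0,0,0],"jaw":0.3},{"translation":[0,0,-75],"angular":[0,0,0],"jaw":0.3},{"translation":[0,0,-95],"angular":[0,0,0],"jaw":0.3},{"translation":[0,0,-110],"angular":[0,0,0],"jaw":0.3},{"translation":[0,0,-120],"angular":[0,0,0],"jaw":0.3}]'; python3 -c "
from h import *
delta(605,303,195)"
```

```text
t: 4.6
ee_pos: [400.0, -224.6, 194.2]
orientation: [3.111, 0.43, 0.001]
ft_force: [0.1, -1.2, -5.4]
width: 42.1
grasp_force: 30.0
t 4.6 tool d [ 340.5 -452.1   -0.9] tcp [ 400.  -224.6  194.2] zaxis [ 0. -0. -1.] F [ 0.1 -1.2 -5.4] w 42.113124970902085 29.96049280720854
```

```bash
python3 -m creep '[{"translation":[8,-11,0],"angular":[0,0,0],"jaw":0.3},{"translation":[25,-33,0],"angular":[0,0,0],"jaw":0.3},{"translation":[45,-60,0],"angular":[0,0,0],"jaw":0.3},{"translation":[68,-90,0],"angular":[0,0,0],"jaw":0.3},{"translation":[91,-121,0],"angular":[0,0,0],"jaw":0.3},{"translation":[114,-151,0],"angular":[0,0,0],"jaw":0.3},{"translation":[137,-182,0],"angular":[0,0,0],"jaw":0.3},{"translation":[160,-212,0],"angular":[0,0,0],"jaw":0.3}]' && python3 -m creep '[{"translation":[23,-30,0],"angular":[0,0,0],"jaw":0.3},{"translation":[46,-61,0],"angular":[0,0,0],"jaw":0.3},{"translation":[69,-92,0],"angular":[0,0,0],"jaw":0.3},{"translation":[92,-122,0],"angular":[0,0,0],"jaw":0.3},{"translation":[115,-153,0],"angular":[0,0,0],"jaw":0.3},{"translation":[138,-183,0],"angular":[0,0,0],"jaw":0.3},{"translation":[160,-213,0],"angular":[0,0,0],"jaw":0.3},{"translation":[180.5,-240,0],"angular":[0,0,0],"jaw":0.3}]'; python3 -c "
from h import *
delta(605,303,80)
cv2.imwrite('pics/side3.png',ctrl.get_image('side')[:,:,::-1])"
```

```text
t: 5.6
ee_pos: [495.9, 25.1, 192.3]
orientation: [-3.112, -0.431, 0.003]
ft_force: [0.1, -0.1, -5.2]
width: 41.7
grasp_force: 30.0
t: 6.6
ee_pos: [604.0, 304.9, 191.5]
orientation: [3.111, 0.431, -0.004]
ft_force: [0.6, 0.3, -5.5]
width: 41.3
grasp_force: 30.0
t 6.6 tool d [  0.7   2.1 111.5] tcp [604.  304.9 191.5] zaxis [-0. -0. -1.] F [ 0.6  0.3 -5.5] w 41.30611962094876 29.960359226240598
```

View pics/side3.png

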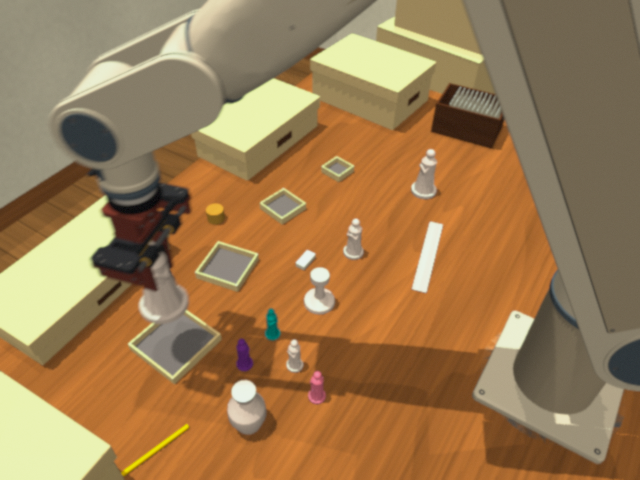

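Figure a hangs upright at (163,300) over tray A (175,341). Lowering.

```bash
python3 -m creep '[{"translation":[0.5,1,10],"angular":[0,0,0],"jaw":0.3},{"translation":[0.5,1,28],"angular":[0,0,0],"jaw":0.3},{"translation":[0.5,1,48],"angular":[0,0,0],"jaw":0.3},{"translation":[0.5,1,68],"angular":[0,0,0],"jaw":0.3},{"translation":[0.5,1,86],"angular":[0,0,0],"jaw":0.3},{"translation":[0.5,1,100],"angular":[0,0,0],"jaw":0.3},{"translation":[0.5,1,108],"angular":[0,0,0],"jaw":0.3},{"translation":[0.5,1,112],"angular":[0,0,0],"jaw":0.3}]' && python3 -m creep '[{"translation":[0,0,0.6],"angular":[0,0,0],"jaw":0.3},{"translation":[0,0,1.2],"angular":[0,0,0],"jaw":0.3},{"translation":[0,0,1.8],"angular":[0,0,0],"jaw":0.3},{"translation":[0,0,2.4],"angular":[0,0,0],"jaw":0.3},{"translation":[0,0,3],"angular":[0,0,0],"jaw":0.3},{"translation":[0,0,3.5],"angular":[0,0,0],"jaw":0.3},{"translation":[0,0,3.5],"angular":[0,0,0],"jaw":0.3},{"translation":[0,0,3.5],"angular":[0,0,0],"jaw":0.3}]'
```

```text
t: 7.65
ee_pos: [605.9, 302.2, 80.9]
orientation: [-3.112, -0.43, -0.0]
ft_force: [-0.5, 0.2, -4.3]
width: 41.7
grasp_force: 30.0
t: 8.65
ee_pos: [605.8, 302.1, 77.8]
orientation: [-3.112, -0.43, -0.0]
ft_force: [-0.4, 0.0, -5.1]
width: 41.5
grasp_force: 30.0
```

```bash
python3 -m creep '[{"translation":[0,0,0.3],"angular":[0,0,0],"jaw":0.3},{"translation":[0,0,0.6],"angular":[0,0,0],"jaw":0.3},{"translation":[0,0,0.9],"angular":[0,0,0],"jaw":0.3},{"translation":[0,0,1.2],"angular":[0,0,0],"jaw":0.3},{"translation":[0,0,1.2],"angular":[0,0,0],"jaw":0.3},{"translation":[0,0,1.2],"angular":[0,0,0],"jaw":0.3},{"translation":[0,0,1.2],"angular":[0,0,0],"jaw":0.3},{"translation":[0,0,1.2],"angular":[0,0,0],"jaw":0.3}]'
```

```text
t: 9.65
ee_pos: [605.8, 302.1, 76.6]
orientation: [3.112, 0.43, 0.0]
ft_force: [0.1, 0.3, -4.9]
width: 41.7
grasp_force: 30.0
```

```bash
python3 -m creep '[{"translation":[0,0,0.3],"angular":[0,0,0],"jaw":0.3},{"translation":[0,0,0.6],"angular":[0,0,0],"jaw":0.3},{"translation":[0,0,0.9],"angular":[0,0,0],"jaw":0.3},{"translation":[0,0,1.0],"angular":[0,0,0],"jaw":0.3},{"translation":[0,0,1.0],"angular":[0,0,0],"jaw":0.3},{"translation":[0,0,1.0],"angular":[0,0,0],"jaw":0.3},{"translation":[0,0,1.0],"angular":[0,0,0],"jaw":0.3},{"translation":[0,0,1.0],"angular":[0,0,0],"jaw":0.3}]'
```

```text
t: 10.65
ee_pos: [606.1, 302.3, 76.4]
orientation: [-3.112, -0.43, -0.001]
ft_force: [-2.6, -0.3, 5.2]
width: 41.3
grasp_force: 30.0
```

Contact at the expected height. Releasing and rising, then I'll check.

```bash
python3 -m creep '[{"translation":[0,0,0],"angular":[0,0,0],"jaw":0.55},{"translation":[0,0,0],"angular":[0,0,0],"jaw":0.65},{"translation":[0,0,0],"angular":[0,0,0],"jaw":0.75},{"translation":[0,0,0],"angular":[0,0,0],"jaw":0.85},{"translation":[0,0,0],"angular":[0,0,0],"jaw":1},{"translation":[0,0,0],"angular":[0,0,0],"jaw":1},{"translation":[0,0,-5],"angular":[0,0,0],"jaw":1},{"translation":[0,0,-20],"angular":[0,0,0],"jaw":1}]' && python3 -m creep '[{"translation":[0,0,-25],"angular":[0,0,0],"jaw":1},{"translation":[0,0,-50],"angular":[0,0,0],"jaw":1},{"translation":[0,0,-75],"angular":[0,0,0],"jaw":1},{"translation":[0,0,-100],"angular":[0,0,0],"jaw":1},{"translation":[0,0,-110],"angular":[0,0,0],"jaw":1},{"translation":[0,0,-120],"angular":[0,0,0],"jaw":1},{"translation":[0,0,-120],"angular":[0,0,0],"jaw":1},{"translation":[0,0,-120],"angular":[0,0,0],"jaw":1}]'; python3 -c "
from h import *
delta(407,-349,200)
im=ctrl.get_image('side')
cv2.imwrite('pics/side4.png',im[:,:,::-1])
cv2.imwrite('pics/z4.png',np.hstack([cv2.resize(im[200:400,80:280,::-1],(400,400)),cv2.resize(im[130:230,380:480,::-1],(400,400))]))
m=comp(im,(428,172),33);x,y,w,h=cv2.boundingRect(m);bb=[x,y,x+w-1,y+h-1];print(bb)
def f(p):
    q=np.r_[proj('side',np.r_[circ(60,0),circ(60,4)]+[*p,0]),proj('side',circ(18,122)+[*p,0])];return np.r_[q.min(0),q.max(0)]-bb
s=least_squares(f,[407,-349]);print(s.x,s.fun)"
```

```text
t: 11.65
ee_pos: [605.3, 301.9, 95.6]
orientation: [3.112, 0.43, -0.002]
ft_force: [-0.8, -0.2, 0.3]
width: 87.7
grasp_force: 0.0
t: 12.65
ee_pos: [605.3, 301.9, 214.7]
orientation: [3.112, 0.43, -0.002]
ft_force: [-0.4, 0.4, -0.4]
width: 88.0
grasp_force: 0.0
t 12.65 tool d [-367.5  572.7   15.3] tcp [605.3 301.9 214.7] zaxis [-0. -0. -1.] F [-0.4  0.4 -0.4] w 87.9813833143197 0.0
[411, 149, 435, 198]
[ 408.4 -351.2] [-0.6 -1.4  0.6  1.3]
```

View pics/z4.png

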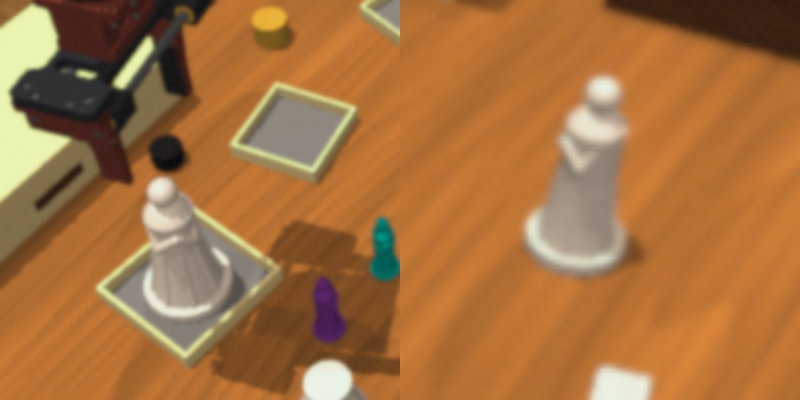

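a stands flat in tray A and b is unobstructed. Moving to b.

```bash
python3 -m creep '[{"translation":[-25,38,0],"angular":[0,0,0],"jaw":1},{"translation":[-50,77,0],"angular":[0,0,0],"jaw":1},{"translation":[-75,116,0],"angular":[0,0,0],"jaw":1},{"translation":[-100,155,0],"angular":[0,0,0],"jaw":1},{"translation":[-125,194,0],"angular":[0,0,0],"jaw":1},{"translation":[-150,233,0],"angular":[0,0,0],"jaw":1},{"translation":[-175,272,0],"angular":[0,0,0],"jaw":1},{"translation":[-200,311,0],"angular":[0,0,0],"jaw":1}]' && python3 -m creep '[{"translation":[-25,39,0],"angular":[0,0,0],"jaw":1},{"translation":[-50,78,0],"angular":[0,0,0],"jaw":1},{"translation":[-75,117,0],"angular":[0,0,0],"jaw":1},{"translation":[-100,156,3],"angular":[0,0,0],"jaw":1},{"translation":[-125,195,6],"angular":[0,0,0],"jaw":1},{"translation":[-150,234,10],"angular":[0,0,0],"jaw":1},{"translation":[-167.8,262.7,15],"angular":[0,0,0],"jaw":1},{"translation":[-167.8,262.7,15],"angular":[0,0,0],"jaw":1}]'; python3 -c "
from h import *
delta(407,-350,56.3)"
```

```text
t: 13.7
ee_pos: [496.8, -52.7, 215.1]
orientation: [-3.112, -0.431, 0.001]
ft_force: [-0.2, 0.4, -0.1]
width: 87.7
grasp_force: 0.0
t: 14.7
ee_pos: [406.5, -351.3, 199.6]
orientation: [-3.112, -0.425, 0.001]
ft_force: [-0.1, 0.0, -0.2]
width: 87.8
grasp_force: 0.0
t 14.7 tool d [  1.   -0.9 143.3] tcp [ 406.5 -351.3  199.6] zaxis [-0.  0. -1.] F [-0.1  0.  -0.2] w 87.84073747208673 0.0
```

```bash
python3 -m creep '[{"translation":[0.5,-0.5,18],"angular":[0,0,0],"jaw":1},{"translation":[0.5,-0.5,40],"angular":[0,0,0],"jaw":1},{"translation":[0.5,-0.5,62],"angular":[0,0,0],"jaw":1},{"translation":[0.5,-0.5,84],"angular":[0,0,0],"jaw":1},{"translation":[0.5,-0.5,106],"angular":[0,0,0],"jaw":1},{"translation":[0.5,-0.5,124],"angular":[0,0,0],"jaw":1},{"translation":[0.5,-0.5,137],"angular":[0,0,0],"jaw":1},{"translation":[0.5,-0.5,143],"angular":[0,0,0],"jaw":1}]' && python3 -m creep '[{"translation":[0,0,0],"angular":[0,0,0],"jaw":0.75},{"translation":[0,0,0],"angular":[0,0,0],"jaw":0.6},{"translation":[0,0,0],"angular":[0,0,0],"jaw":0.5},{"translation":[0,0,0],"angular":[0,0,0],"jaw":0.4},{"translation":[0,0,0],"angular":[0,0,0],"jaw":0.3},{"translation":[0,0,0],"angular":[0,0,0],"jaw":0.2},{"translation":[0,0,0],"angular":[0,0,0],"jaw":0.2},{"translation":[0,0,0],"angular":[0,0,0],"jaw":0.2}]'
```

```text
t: 15.7
ee_pos: [407.7, -348.9, 56.9]
orientation: [-3.111, -0.43, 0.001]
ft_force: [-0.3, 0.1, 0.0]
width: 87.7
grasp_force: 0.0
t: 16.7
ee_pos: [408.0, -349.5, 57.7]
orientation: [3.112, 0.43, 0.001]
ft_force: [-0.6, -1.4, 0.0]
width: 33.5
grasp_force: 30.0
```

```bash
python3 -m creep '[{"translation":[0,0,-5],"angular":[0,0,0],"jaw":0.2},{"translation":[0,0,-18],"angular":[0,0,0],"jaw":0.2},{"translation":[0,0,-35],"angular":[0,0,0],"jaw":0.2},{"translation":[0,0,-55],"angular":[0,0,0],"jaw":0.2},{"translation":[0,0,-75],"angular":[0,0,0],"jaw":0.2},{"translation":[0,0,-95],"angular":[0,0,0],"jaw":0.2},{"translation":[0,0,-110],"angular":[0,0,0],"jaw":0.2},{"translation":[0,0,-120],"angular":[0,0,0],"jaw":0.2}]' && python3 -m creep '[{"translation":[8,-9,0],"angular":[0,0,0],"jaw":0.2},{"translation":[25,-27,0],"angular":[0,0,0],"jaw":0.2},{"translation":[48,-51,0],"angular":[0,0,0],"jaw":0.2},{"translation":[72,-77,0],"angular":[0,0,0],"jaw":0.2},{"translation":[96,-102,0],"angular":[0,0,0],"jaw":0.2},{"translation":[120,-128,0],"angular":[0,0,0],"jaw":0.2},{"translation":[144,-153,0],"angular":[0,0,0],"jaw":0.2},{"translation":[168,-179,0],"angular":[0,0,0],"jaw":0.2}]' && python3 -m creep '[{"translation":[24,-26,0],"angular":[0,0,0],"jaw":0.2},{"translation":[48,-51,0],"angular":[0,0,0],"jaw":0.2},{"translation":[72,-77,0],"angular":[0,0,0],"jaw":0.2},{"translation":[96,-102,0],"angular":[0,0,0],"jaw":0.2},{"translation":[120,-128,0],"angular":[0,0,0],"jaw":0.2},{"translation":[144,-153,0],"angular":[0,0,0],"jaw":0.2},{"translation":[165,-176,0],"angular":[0,0,0],"jaw":0.2},{"translation":[183,-195,0],"angular":[0,0,0],"jaw":0.2}]'; python3 -c "
from h import *
delta(644,106,60)
cv2.imwrite('pics/z5.png',cv2.resize(ctrl.get_image('side')[150:350,130:330,::-1],(500,500)))"
```

```text
t: 17.7
ee_pos: [407.9, -349.3, 178.9]
orientation: [3.111, 0.43, 0.001]
ft_force: [-0.1, -0.9, -3.3]
width: 33.7
grasp_force: 30.0
t: 18.7
ee_pos: [520.8, -129.4, 176.7]
orientation: [-3.111, -0.431, 0.002]
ft_force: [1.4, 1.0, -2.7]
width: 33.6
grasp_force: 30.0
t: 19.7
ee_pos: [643.7, 107.8, 176.4]
orientation: [-3.112, -0.432, 0.003]
ft_force: [0.8, -0.9, -2.6]
width: 33.9
grasp_force: 30.0
t 19.7 tool d [  0.    1.8 116.4] tcp [643.7 107.8 176.4] zaxis [-0. -0. -1.] F [ 0.8 -0.9 -2.6] w 33.89684461287597 29.961168312005224
```

View pics/z5.png

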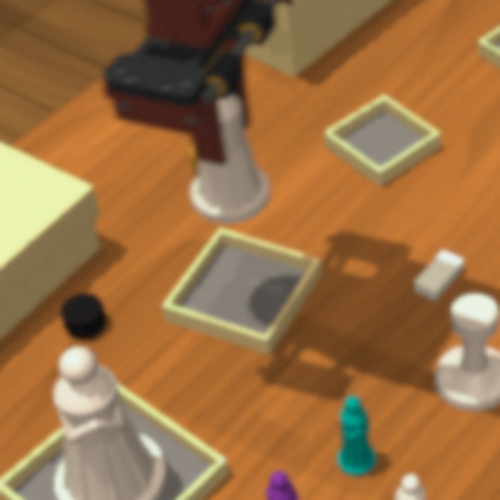

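b hangs upright over tray B. Lowering.

```bash
python3 -m creep '[{"translation":[0,1,10],"angular":[0,0,0],"jaw":0.2},{"translation":[0,1,28],"angular":[0,0,0],"jaw":0.2},{"translation":[0,1,48],"angular":[0,0,0],"jaw":0.2},{"translation":[0,1,68],"angular":[0,0,0],"jaw":0.2},{"translation":[0,1,86],"angular":[0,0,0],"jaw":0.2},{"translation":[0,1,100],"angular":[0,0,0],"jaw":0.2},{"translation":[0,1,109],"angular":[0,0,0],"jaw":0.2},{"translation":[0,1,114],"angular":[0,0,0],"jaw":0.2}]' && python3 -m creep '[{"translation":[0,0,0.5],"angular":[0,0,0],"jaw":0.2},{"translation":[0,0,1.0],"angular":[0,0,0],"jaw":0.2},{"translation":[0,0,1.5],"angular":[0,0,0],"jaw":0.2},{"translation":[0,0,2],"angular":[0,0,0],"jaw":0.2},{"translation":[0,0,2.4],"angular":[0,0,0],"jaw":0.2},{"translation":[0,0,2.8],"angular":[0,0,0],"jaw":0.2},{"translation":[0,0,3.2],"angular":[0,0,0],"jaw":0.2},{"translation":[0,0,3.2],"angular":[0,0,0],"jaw":0.2}]'
```

```text
t: 20.75
ee_pos: [644.5, 105.1, 63.1]
orientation: [-3.112, -0.43, 0.0]
ft_force: [0.3, -0.1, -2.4]
width: 33.5
grasp_force: 30.0
t: 21.75
ee_pos: [644.6, 105.0, 60.7]
orientation: [3.112, 0.43, 0.001]
ft_force: [-0.9, -1.7, 0.3]
width: 33.6
grasp_force: 30.0
```

Light contact at z 60.7. I'll go 0.5 mm more, release and rise.

```bash
python3 -m creep '[{"translation":[0,0,0.3],"angular":[0,0,0],"jaw":0.2},{"translation":[0,0,0.5],"angular":[0,0,0],"jaw":0.2},{"translation":[0,0,0.5],"angular":[0,0,0],"jaw":0.2},{"translation":[0,0,0.5],"angular":[0,0,0],"jaw":0.2},{"translation":[0,0,0.5],"angular":[0,0,0],"jaw":0.2},{"translation":[0,0,0.5],"angular":[0,0,0],"jaw":0.2},{"translation":[0,0,0.5],"angular":[0,0,0],"jaw":0.2},{"translation":[0,0,0.5],"angular":[0,0,0],"jaw":0.2}]' && python3 -m creep '[{"translation":[0,0,0],"angular":[0,0,0],"jaw":0.45},{"translation":[0,0,0],"angular":[0,0,0],"jaw":0.55},{"translation":[0,0,0],"angular":[0,0,0],"jaw":0.7},{"translation":[0,0,0],"angular":[0,0,0],"jaw":0.85},{"translation":[0,0,0],"angular":[0,0,0],"jaw":1},{"translation":[0,0,0],"angular":[0,0,0],"jaw":1},{"translation":[0,0,-5],"angular":[0,0,0],"jaw":1},{"translation":[0,0,-20],"angular":[0,0,0],"jaw":1}]' && python3 -m creep '[{"translation":[0,0,-25],"angular":[0,0,0],"jaw":1},{"translation":[0,0,-50],"angular":[0,0,0],"jaw":1},{"translation":[0,0,-75],"angular":[0,0,0],"jaw":1},{"translation":[0,0,-100],"angular":[0,0,0],"jaw":1},{"translation":[0,0,-110],"angular":[0,0,0],"jaw":1},{"translation":[0,0,-120],"angular":[0,0,0],"jaw":1},{"translation":[0,0,-120],"angular":[0,0,0],"jaw":1},{"translation":[0,0,-120],"angular":[0,0,0],"jaw":1}]'; python3 -c "
from h import *
delta(449,-78.5,150)
im=ctrl.get_image('side');cv2.imwrite('pics/z6.png',cv2.resize(im[150:400,150:400,::-1],(600,600)))"
```

```text
t: 22.75
ee_pos: [644.6, 105.0, 60.6]
orientation: [3.112, 0.43, 0.001]
ft_force: [-2.1, -1.7, 5.2]
width: 33.2
grasp_force: 30.0
t: 23.75
ee_pos: [643.9, 104.9, 79.9]
orientation: [-3.112, -0.43, 0.002]
ft_force: [-0.5, 0.3, -0.9]
width: 87.8
grasp_force: 0.0
t: 24.75
ee_pos: [643.9, 104.9, 199.0]
orientation: [3.112, 0.43, -0.002]
ft_force: [0.2, 0.7, 0.8]
width: 87.7
grasp_force: 0.0
t 24.75 tool d [-237.3  123.6   49.3] tcp [643.9 104.9 199. ] zaxis [-0. -0. -1.] F [0.2 0.7 0.8] w 87.66771668181327 0.0
```

View pics/z6.png

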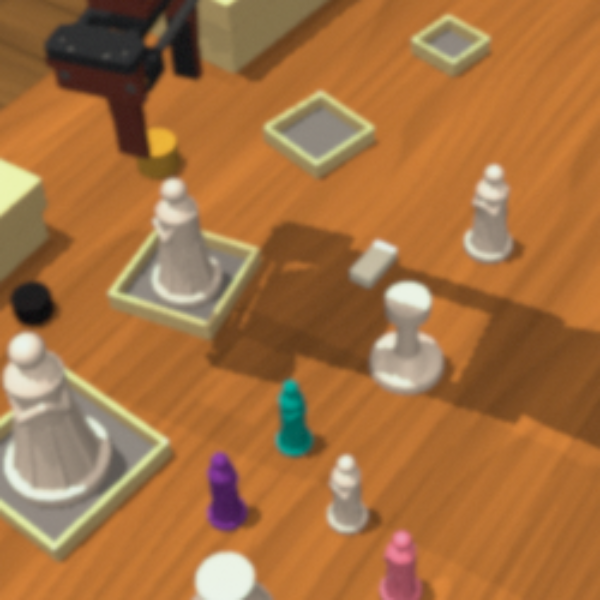

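b stands flat in tray B. Now c at (449,-78).

```bash
python3 -m creep '[{"translation":[-35,18,0],"angular":[0,0,0],"jaw":1},{"translation":[-74,38,0],"angular":[0,0,0],"jaw":1},{"translation":[-113,58,5],"angular":[0,0,0],"jaw":1},{"translation":[-152,79,15],"angular":[0,0,0],"jaw":1},{"translation":[-190,99,25],"angular":[0,0,0],"jaw":1},{"translation":[-222,116,38],"angular":[0,0,0],"jaw":1},{"translation":[-237.3,123.6,49],"angular":[0,0,0],"jaw":1},{"translation":[-237.3,123.6,49],"angular":[0,0,0],"jaw":1}]'; python3 -c "
from h import *
delta(449,-78.5,40.8)"
```

```text
t: 25.8
ee_pos: [448.7, -78.6, 150.1]
orientation: [-3.112, -0.428, 0.003]
ft_force: [-0.1, -0.2, 0.0]
width: 87.5
grasp_force: 0.0
t 25.8 tool d [  0.4   0.1 109.3] tcp [448.7 -78.6 150.1] zaxis [-0.  0. -1.] F [-0.1 -0.2  0. ] w 87.50969909391655 0.0
```

```bash
python3 -m creep '[{"translation":[0,0,15],"angular":[0,0,0],"jaw":1},{"translation":[0,0,31],"angular":[0,0,0],"jaw":1},{"translation":[0,0,48],"angular":[0,0,0],"jaw":1},{"translation":[0,0,65],"angular":[0,0,0],"jaw":1},{"translation":[0,0,82],"angular":[0,0,0],"jaw":1},{"translation":[0,0,97],"angular":[0,0,0],"jaw":1},{"translation":[0,0,106],"angular":[0,0,0],"jaw":1},{"translation":[0,0,109.3],"angular":[0,0,0],"jaw":1}]' && python3 -m creep '[{"translation":[0,0,0],"angular":[0,0,0],"jaw":0.75},{"translation":[0,0,0],"angular":[0,0,0],"jaw":0.6},{"translation":[0,0,0],"angular":[0,0,0],"jaw":0.45},{"translation":[0,0,0],"angular":[0,0,0],"jaw":0.35},{"translation":[0,0,0],"angular":[0,0,0],"jaw":0.25},{"translation":[0,0,0],"angular":[0,0,0],"jaw":0.15},{"translation":[0,0,0],"angular":[0,0,0],"jaw":0.15},{"translation":[0,0,0],"angular":[0,0,0],"jaw":0.15}]'
```

```text
t: 26.8
ee_pos: [449.6, -78.1, 41.0]
orientation: [-3.112, -0.431, 0.001]
ft_force: [-0.5, 0.2, -0.0]
width: 87.9
grasp_force: 0.0
t: 27.8
ee_pos: [449.6, -78.4, 41.6]
orientation: [3.112, 0.43, 0.0]
ft_force: [0.4, 0.0, 0.3]
width: 26.5
grasp_force: 30.0
```

```bash
python3 -m creep '[{"translation":[0,0,-5],"angular":[0,0,0],"jaw":0.15},{"translation":[0,0,-18],"angular":[0,0,0],"jaw":0.15},{"translation":[0,0,-35],"angular":[0,0,0],"jaw":0.15},{"translation":[0,0,-55],"angular":[0,0,0],"jaw":0.15},{"translation":[0,0,-75],"angular":[0,0,0],"jaw":0.15},{"translation":[0,0,-95],"angular":[0,0,0],"jaw":0.15},{"translation":[0,0,-110],"angular":[0,0,0],"jaw":0.15},{"translation":[0,0,-120],"angular":[0,0,0],"jaw":0.15}]' && python3 -m creep '[{"translation":[12,5,0],"angular":[0,0,0],"jaw":0.15},{"translation":[36,16,0],"angular":[0,0,0],"jaw":0.15},{"translation":[64,29,0],"angular":[0,0,0],"jaw":0.15},{"translation":[94,42,0],"angular":[0,0,0],"jaw":0.15},{"translation":[124,56,0],"angular":[0,0,0],"jaw":0.15},{"translation":[152,69,0],"angular":[0,0,0],"jaw":0.15},{"translation":[175,79,0],"angular":[0,0,0],"jaw":0.15},{"translation":[188.9,85.4,0],"angular":[0,0,0],"jaw":0.15}]'; python3 -c "
from h import *
delta(654,-109.5,44)
cv2.imwrite('pics/z7.png',cv2.resize(ctrl.get_image('side')[90:290,180:380,::-1],(500,500)))"
```

```text
t: 28.8
ee_pos: [449.7, -78.3, 162.7]
orientation: [3.112, 0.43, 0.002]
ft_force: [1.0, -0.2, -1.3]
width: 26.7
grasp_force: 30.0
t: 29.8
ee_pos: [655.7, -109.4, 160.2]
orientation: [-3.112, -0.43, 0.002]
ft_force: [-0.6, 0.3, -2.0]
width: 26.6
grasp_force: 30.0
t 29.8 tool d [ -1.6  -0.3 116.2] tcp [ 655.7 -109.4  160.2] zaxis [-0.  0. -1.] F [-0.6  0.3 -2. ] w 26.576797718307574 29.97603483598141
```

View pics/z7.png

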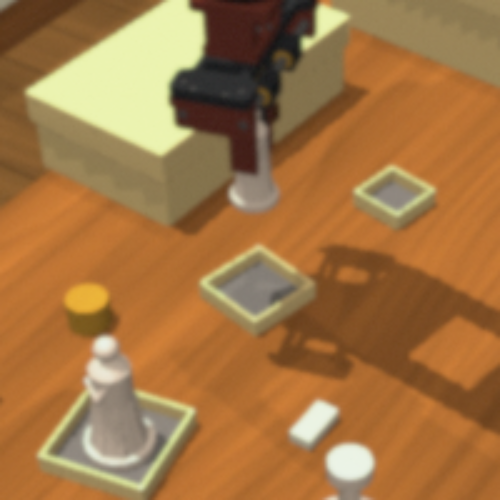

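c hangs upright over tray C, clear of the box. Lowering.

```bash
python3 -m creep '[{"translation":[-1,0,10],"angular":[0,0,0],"jaw":0.15},{"translation":[-1,0,28],"angular":[0,0,0],"jaw":0.15},{"translation":[-1,0,48],"angular":[0,0,0],"jaw":0.15},{"translation":[-1,0,68],"angular":[0,0,0],"jaw":0.15},{"translation":[-1,0,86],"angular":[0,0,0],"jaw":0.15},{"translation":[-1,0,100],"angular":[0,0,0],"jaw":0.15},{"translation":[-1,0,109],"angular":[0,0,0],"jaw":0.15},{"translation":[-1,0,114],"angular":[0,0,0],"jaw":0.15}]' && python3 -m creep '[{"translation":[0,0,0.5],"angular":[0,0,0],"jaw":0.15},{"translation":[0,0,1.0],"angular":[0,0,0],"jaw":0.15},{"translation":[0,0,1.5],"angular":[0,0,0],"jaw":0.15},{"translation":[0,0,2],"angular":[0,0,0],"jaw":0.15},{"translation":[0,0,2.4],"angular":[0,0,0],"jaw":0.15},{"translation":[0,0,2.8],"angular":[0,0,0],"jaw":0.15},{"translation":[0,0,3.2],"angular":[0,0,0],"jaw":0.15},{"translation":[0,0,3.2],"angular":[0,0,0],"jaw":0.15}]'
```

```text
t: 30.85
ee_pos: [653.6, -109.5, 47.1]
orientation: [-3.112, -0.43, 0.0]
ft_force: [0.2, 0.4, -1.5]
width: 26.7
grasp_force: 30.0
t: 31.85
ee_pos: [653.7, -109.6, 44.6]
orientation: [3.112, 0.43, 0.0]
ft_force: [-0.2, -0.6, 1.6]
width: 26.4
grasp_force: 30.0
```

```bash
python3 -m creep '[{"translation":[0,0,0.3],"angular":[0,0,0],"jaw":0.15},{"translation":[0,0,0.4],"angular":[0,0,0],"jaw":0.15},{"translation":[0,0,0.4],"angular":[0,0,0],"jaw":0.15},{"translation":[0,0,0.4],"angular":[0,0,0],"jaw":0.15},{"translation":[0,0,0.4],"angular":[0,0,0],"jaw":0.15},{"translation":[0,0,0.4],"angular":[0,0,0],"jaw":0.15},{"translation":[0,0,0.4],"angular":[0,0,0],"jaw":0.15},{"translation":[0,0,0.4],"angular":[0,0,0],"jaw":0.15}]' && python3 -m creep '[{"translation":[0,0,0],"angular":[0,0,0],"jaw":0.35},{"translation":[0,0,0],"angular":[0,0,0],"jaw":0.45},{"translation":[0,0,0],"angular":[0,0,0],"jaw":0.6},{"translation":[0,0,0],"angular":[0,0,0],"jaw":0.75},{"translation":[0,0,0],"angular":[0,0,0],"jaw":0.8},{"translation":[0,0,0],"angular":[0,0,0],"jaw":0.8},{"translation":[0,0,-5],"angular":[0,0,0],"jaw":0.8},{"translation":[0,0,-20],"angular":[0,0,0],"jaw":0.8}]' && python3 -m creep '[{"translation":[0,0,-25],"angular":[0,0,0],"jaw":0.8},{"translation":[0,0,-50],"angular":[0,0,0],"jaw":0.8},{"translation":[0,0,-75],"angular":[0,0,0],"jaw":0.8},{"translation":[0,0,-100],"angular":[0,0,0],"jaw":0.8},{"translation":[0,0,-110],"angular":[0,0,0],"jaw":0.8},{"translation":[0,0,-120],"angular":[0,0,0],"jaw":0.8},{"translation":[0,0,-120],"angular":[0,0,0],"jaw":0.8},{"translation":[0,0,-120],"angular":[0,0,0],"jaw":0.8}]'; python3 -c "
from h import *
im=ctrl.get_image('side');cv2.imwrite('pics/side8.png',im[:,:,::-1])
x,y,w,h=cv2.boundingRect(comp(im,(295,355),24));bb=[x,y,x+w-1,y+h-1];print(bb)
def f(p):
    q=np.r_[proj('side',np.r_[circ(30,0),circ(30,3)]+[*p,0]),proj('side',circ(11,76)+[*p,0])];return np.r_[q.min(0),q.max(0)]-bb
s=least_squares(f,[397,220]);print(s.x,s.fun)
t=cv2.imread('pics/top1.png')[:,:,::-1].copy()
x,y,w,h=cv2.boundingRect(comp(t,(229,296),20));bt=[x,y,x+w-1,y+h-1]
def g(p):
    q=np.r_[proj('top',np.r_[circ(30,0),circ(30,3)]+[*p,0]),proj('top',circ(11,76)+[*p,0])];return np.r_[q.min(0),q.max(0)]-bt
s=least_squares(g,[397,220]);print(bt,s.x,s.fun)
delta(397,220,150)"
```

```text
t: 32.85
ee_pos: [653.7, -109.6, 44.5]
orientation: [3.112, 0.43, 0.001]
ft_force: [-1.6, 0.4, 5.8]
width: 27.1
grasp_force: 30.0
t: 33.85
ee_pos: [653.0, -109.5, 64.0]
orientation: [-3.112, -0.43, 0.002]
ft_force: [-0.1, 0.9, 0.1]
width: 70.0
grasp_force: 0.0
t: 34.85
ee_pos: [653.1, -109.5, 183.1]
orientation: [-3.112, -0.43, 0.002]
ft_force: [-0.3, -0.3, -0.5]
width: 70.1
grasp_force: 0.0
[287, 340, 302, 371]
[397.5 219.5] [-0.8 -1.7  0.8  1.6]
[222, 290, 236, 302] [397.4 223.1] [-0.3 -0.3  0.3  0.3]
t 34.9 tool d [-157.  -386.5   33.5] tcp [ 653.  -109.4  183. ] zaxis [-0.  0. -1.] F [-0.2 -0.3 -0.4] w 70.11161511840649 0.0
```

View pics/side8.png

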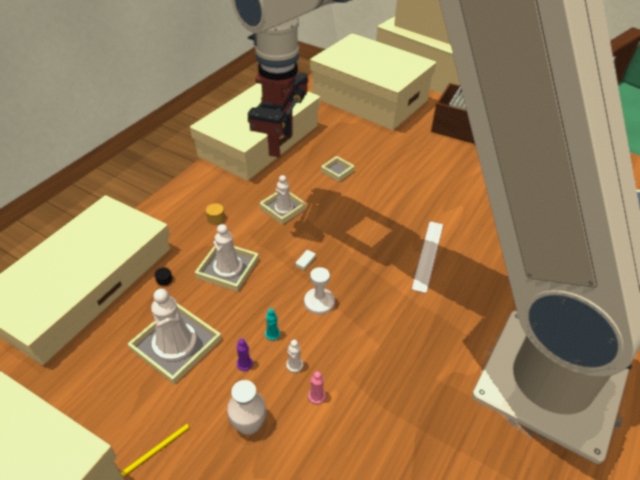

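c stands in tray C (283,200), and the vase and candlestick haven't moved. d is at (397.5,221), and its neighbours are clear of the closing axis with the jaw at 0.8.

```bash
python3 -m creep '[{"translation":[-10,-25,0],"angular":[0,0,0],"jaw":0.8},{"translation":[-24,-59,0],"angular":[0,0,0],"jaw":0.8},{"translation":[-38,-94,0],"angular":[0,0,0],"jaw":0.8},{"translation":[-53,-130,0],"angular":[0,0,0],"jaw":0.8},{"translation":[-67,-166,0],"angular":[0,0,0],"jaw":0.8},{"translation":[-81,-201,0],"angular":[0,0,0],"jaw":0.8},{"translation":[-95,-237,0],"angular":[0,0,0],"jaw":0.8},{"translation":[-110,-273,0],"angular":[0,0,0],"jaw":0.8}]' && python3 -m creep '[{"translation":[-12,-30,0],"angular":[0,0,0],"jaw":0.8},{"translation":[-23,-57,0],"angular":[0,0,0],"jaw":0.8},{"translation":[-33,-82,0],"angular":[0,0,0],"jaw":0.8},{"translation":[-41,-102,5],"angular":[0,0,0],"jaw":0.8},{"translation":[-46.2,-114.3,15],"angular":[0,0,0],"jaw":0.8},{"translation":[-46.2,-114.3,26],"angular":[0,0,0],"jaw":0.8},{"translation":[-46.2,-114.3,33],"angular":[0,0,0],"jaw":0.8},{"translation":[-46.2,-114.3,33],"angular":[0,0,0],"jaw":0.8}]'; python3 -c "
from h import *
delta(397.5,221,28.3)"
```

```text
t: 35.9
ee_pos: [472.6, 124.2, 183.5]
orientation: [3.112, 0.43, -0.001]
ft_force: [-0.6, 0.1, -1.0]
width: 70.1
grasp_force: 0.0
t: 36.9
ee_pos: [398.1, 220.2, 150.2]
orientation: [3.112, 0.429, -0.002]
ft_force: [-0.5, 0.0, 0.3]
width: 69.9
grasp_force: 0.0
t 36.9 tool d [ -0.2  -1.  121.9] tcp [398.1 220.2 150.2] zaxis [-0. -0. -1.] F [-0.5  0.   0.3] w 69.88820308834592 0.0
```

```bash
python3 -m creep '[{"translation":[0,-0.5,15],"angular":[0,0,0],"jaw":0.8},{"translation":[0,-0.5,33],"angular":[0,0,0],"jaw":0.8},{"translation":[0,-0.5,52],"angular":[0,0,0],"jaw":0.8},{"translation":[0,-0.5,71],"angular":[0,0,0],"jaw":0.8},{"translation":[0,-0.5,90],"angular":[0,0,0],"jaw":0.8},{"translation":[0,-0.5,107],"angular":[0,0,0],"jaw":0.8},{"translation":[0,-0.5,118],"angular":[0,0,0],"jaw":0.8},{"translation":[0,-0.5,122],"angular":[0,0,0],"jaw":0.8}]' && python3 -m creep '[{"translation":[0,0,0],"angular":[0,0,0],"jaw":0.6},{"translation":[0,0,0],"angular":[0,0,0],"jaw":0.45},{"translation":[0,0,0],"angular":[0,0,0],"jaw":0.35},{"translation":[0,0,0],"angular":[0,0,0],"jaw":0.25},{"translation":[0,0,0],"angular":[0,0,0],"jaw":0.18},{"translation":[0,0,0],"angular":[0,0,0],"jaw":0.1},{"translation":[0,0,0],"angular":[0,0,0],"jaw":0.1},{"translation":[0,0,0],"angular":[0,0,0],"jaw":0.1}]'
```

```text
t: 37.9
ee_pos: [397.7, 221.0, 28.2]
orientation: [3.112, 0.43, -0.002]
ft_force: [0.5, 0.0, -0.3]
width: 70.4
grasp_force: 0.0
t: 38.9
ee_pos: [398.1, 221.4, 29.1]
orientation: [-3.112, -0.43, -0.0]
ft_force: [-0.6, 0.0, 1.1]
width: 19.6
grasp_force: 30.0
```

```bash
python3 -m creep '[{"translation":[0,0,-5],"angular":[0,0,0],"jaw":0.1},{"translation":[0,0,-18],"angular":[0,0,0],"jaw":0.1},{"translation":[0,0,-38],"angular":[0,0,0],"jaw":0.1},{"translation":[0,0,-62],"angular":[0,0,0],"jaw":0.1},{"translation":[0,0,-86],"angular":[0,0,0],"jaw":0.1},{"translation":[0,0,-110],"angular":[0,0,0],"jaw":0.1},{"translation":[0,0,-128],"angular":[0,0,0],"jaw":0.1},{"translation":[0,0,-140],"angular":[0,0,0],"jaw":0.1}]' && python3 -m creep '[{"translation":[2,14,0],"angular":[0,0,0],"jaw":0.1},{"translation":[5,41,0],"angular":[0,0,0],"jaw":0.1},{"translation":[10,75,0],"angular":[0,0,0],"jaw":0.1},{"translation":[15,113,0],"angular":[0,0,0],"jaw":0.1},{"translation":[20,151,0],"angular":[0,0,0],"jaw":0.1},{"translation":[25,189,0],"angular":[0,0,0],"jaw":0.1},{"translation":[30,227,0],"angular":[0,0,0],"jaw":0.1},{"translation":[35,265,0],"angular":[0,0,0],"jaw":0.1}]' && python3 -m creep '[{"translation":[5,38,0],"angular":[0,0,0],"jaw":0.1},{"translation":[10,76,0],"angular":[0,0,0],"jaw":0.1},{"translation":[15,114,0],"angular":[0,0,0],"jaw":0.1},{"translation":[20,152,0],"angular":[0,0,0],"jaw":0.1},{"translation":[25,190,0],"angular":[0,0,0],"jaw":0.1},{"translation":[30,228,0],"angular":[0,0,0],"jaw":0.1},{"translation":[35,264,0],"angular":[0,0,0],"jaw":0.1},{"translation":[37.6,293.6,0],"angular":[0,0,0],"jaw":0.1}]'; python3 -c "
from h import *
delta(619,-297,31.3)
cv2.imwrite('pics/z9.png',cv2.resize(ctrl.get_image('side')[60:220,260:420,::-1],(500,500)))"
```

```text
t: 39.9
ee_pos: [398.2, 221.4, 170.5]
orientation: [-3.111, -0.43, -0.002]
ft_force: [1.2, -0.7, -1.2]
width: 19.5
grasp_force: 30.0
t: 40.9
ee_pos: [503.2, -26.3, 168.1]
orientation: [-3.112, -0.43, 0.003]
ft_force: [0.5, 0.5, -0.4]
width: 19.5
grasp_force: 30.0
t: 41.9
ee_pos: [618.7, -298.8, 167.4]
orientation: [-3.111, -0.429, 0.003]
ft_force: [0.9, 0.2, -0.8]
width: 19.2
grasp_force: 30.0
t 41.9 tool d [  1.   -1.5 136.1] tcp [ 618.7 -298.8  167.4] zaxis [-0.  0. -1.] F [ 0.9  0.2 -0.8] w 19.2495184155569 29.99902113002463
```

View pics/z9.png

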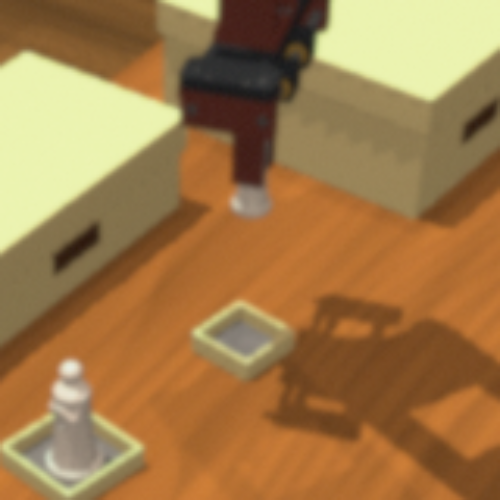

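d hangs upright over tray D with both boxes clear. Lowering.

```bash
python3 -m creep '[{"translation":[0.5,-1,12],"angular":[0,0,0],"jaw":0.1},{"translation":[0.5,-1,34],"angular":[0,0,0],"jaw":0.1},{"translation":[0.5,-1,58],"angular":[0,0,0],"jaw":0.1},{"translation":[0.5,-1,82],"angular":[0,0,0],"jaw":0.1},{"translation":[0.5,-1,104],"angular":[0,0,0],"jaw":0.1},{"translation":[0.5,-1,120],"angular":[0,0,0],"jaw":0.1},{"translation":[0.5,-1,129],"angular":[0,0,0],"jaw":0.1},{"translation":[0.5,-1,134],"angular":[0,0,0],"jaw":0.1}]' && python3 -m creep '[{"translation":[0,0,0.5],"angular":[0,0,0],"jaw":0.1},{"translation":[0,0,1.0],"angular":[0,0,0],"jaw":0.1},{"translation":[0,0,1.5],"angular":[0,0,0],"jaw":0.1},{"translation":[0,0,2],"angular":[0,0,0],"jaw":0.1},{"translation":[0,0,2.4],"angular":[0,0,0],"jaw":0.1},{"translation":[0,0,2.8],"angular":[0,0,0],"jaw":0.1},{"translation":[0,0,3],"angular":[0,0,0],"jaw":0.1},{"translation":[0,0,3],"angular":[0,0,0],"jaw":0.1}]'
```

```text
t: 42.95
ee_pos: [619.8, -295.5, 34.6]
orientation: [3.112, 0.43, 0.0]
ft_force: [-0.1, 0.9, -0.7]
width: 19.3
grasp_force: 30.0
t: 43.95
ee_pos: [619.7, -295.5, 32.1]
orientation: [3.112, 0.43, 0.0]
ft_force: [-1.3, 0.3, 1.0]
width: 19.5
grasp_force: 30.0
```

```bash
python3 -m creep '[{"translation":[0,0,0.3],"angular":[0,0,0],"jaw":0.1},{"translation":[0,0,0.5],"angular":[0,0,0],"jaw":0.1},{"translation":[0,0,0.5],"angular":[0,0,0],"jaw":0.1},{"translation":[0,0,0.5],"angular":[0,0,0],"jaw":0.1},{"translation":[0,0,0.5],"angular":[0,0,0],"jaw":0.1},{"translation":[0,0,0.5],"angular":[0,0,0],"jaw":0.1},{"translation":[0,0,0.5],"angular":[0,0,0],"jaw":0.1},{"translation":[0,0,0.5],"angular":[0,0,0],"jaw":0.1}]' && python3 -m creep '[{"translation":[0,0,0],"angular":[0,0,0],"jaw":0.28},{"translation":[0,0,0],"angular":[0,0,0],"jaw":0.38},{"translation":[0,0,0],"angular":[0,0,0],"jaw":0.5},{"translation":[0,0,0],"angular":[0,0,0],"jaw":0.65},{"translation":[0,0,0],"angular":[0,0,0],"jaw":0.8},{"translation":[0,0,0],"angular":[0,0,0],"jaw":0.8},{"translation":[0,0,-5],"angular":[0,0,0],"jaw":0.8},{"translation":[0,0,-20],"angular":[0,0,0],"jaw":0.8}]' && python3 -m creep '[{"translation":[0,0,-25],"angular":[0,0,0],"jaw":0.8},{"translation":[0,0,-50],"angular":[0,0,0],"jaw":0.8},{"translation":[0,0,-75],"angular":[0,0,0],"jaw":0.8},{"translation":[0,0,-100],"angular":[0,0,0],"jaw":0.8},{"translation":[0,0,-125],"angular":[0,0,0],"jaw":0.8},{"translation":[0,0,-150],"angular":[0,0,0],"jaw":0.8},{"translation":[0,0,-150],"angular":[0,0,0],"jaw":0.8},{"translation":[0,0,-150],"angular":[0,0,0],"jaw":0.8}]'; python3 -c "
from h import *
cv2.imwrite('pics/side10.png',ctrl.get_image('side')[:,:,::-1])"
```

```text
t: 44.95
ee_pos: [619.8, -295.6, 32.1]
orientation: [3.112, 0.43, 0.0]
ft_force: [-1.9, 0.8, 6.0]
width: 19.4
grasp_force: 30.0
t: 45.95
ee_pos: [619.2, -295.2, 51.5]
orientation: [-3.111, -0.43, 0.002]
ft_force: [-0.7, -0.5, 0.6]
width: 70.1
grasp_force: 0.0
t: 46.95
ee_pos: [619.3, -295.3, 201.2]
orientation: [-3.112, -0.43, 0.001]
ft_force: [-1.0, -0.2, -0.3]
width: 70.3
grasp_force: 0.0
```

View pics/side10.png

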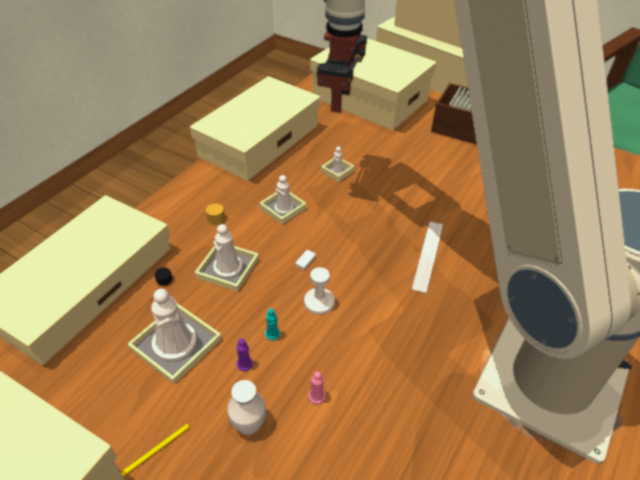

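All four figures stand upright in their own trays: a (173,330), b (227,258), c (283,197), d (338,162). The vase, candlestick and look-alikes haven't moved. Handing in.

```bash
python3 -c "
from workcell import ctrl
print(ctrl.close_job())"
```

```text
the job is handed in; nothing more can be done
None
```

All four figures are standing upright in the trays of their size, the vase, candlestick and look-alikes are where they were, and the job was handed in at about 47 s.

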